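# Put the bottles and the cassette back in their own holders

### The job

Put the bench back in order: stand each of the three bottles in the round grey holder of its size (largest in largest, middle in middle, smallest in smallest) and the grey cassette upright in the oblong grey holder, all resting on the holders' floors. Keep the bottles and the cassette upright all the time, and leave the two loose white screw caps where they lie.

Things in the scene. Friction and masses are not known exactly. Their poses are not given: they have to be found in the camera images.
- buffer_bottle: Largest bottle: white, blue screw cap, round body 60 mm in diameter up to 113 mm, cap 32 mm in diameter, 135 mm high in all, about 0.18 kg. Origin: centre of its underside; z points up its axis. It stands upright on the worktop. Grip it round the body from above.
- amber_bottle: Middle bottle: brown, black screw cap, round body 48 mm in diameter up to 88 mm, cap 25 mm in diameter, 105 mm high in all, about 0.14 kg. Origin: centre of its underside; z points up its axis. It stands upright on the worktop. Grip it round the body from above.
- small_bottle: Smallest bottle: white, red screw cap, round body 38 mm in diameter up to 65 mm, cap 20 mm in diameter, 78 mm high in all, about 0.05 kg. Origin: centre of its underside; z points up its axis. It stands upright on the worktop. Grip it round the body from above.
- cassette: Grey flat-sided cassette standing by itself on edge on the worktop (the big grey stacks at the far right are not it): 70 mm long (its x), 20 to 22 mm wide (its y), 52 mm high (its z). Origin: centre of its underside. Grip it from above across the 20 mm.
- large_holder: Grey plastic bottle holder fixed to the worktop: a shallow round cup, 18 mm high, floor 4 mm thick, bore 72 mm across at the floor widening to 78 mm at the rim, outside 86 mm. The largest of the three round holders, for the largest bottle. Origin: centre of its underside, on the worktop.
- medium_holder: Grey plastic bottle holder fixed to the worktop: a shallow round cup, 18 mm high, floor 4 mm thick, bore 60 mm across at the floor widening to 66 mm at the rim, outside 74 mm. The middle one of the three round holders, for the middle bottle. Origin: centre of its underside, on the worktop.
- small_holder: Grey plastic bottle holder fixed to the worktop: a shallow round cup, 18 mm high, floor 4 mm thick, bore 50 mm across at the floor widening to 56 mm at the rim, outside 64 mm. The smallest of the three round holders, for the smallest bottle. Origin: centre of its underside, on the worktop.
- slot_holder: Grey plastic oblong holder fixed to the worktop, for the cassette: open tray, outside 94 mm (its x) by 44 mm (its y), 18 mm high, walls and floor 4 mm thick, inside 86 x 36 mm. Origin: centre of its underside, on the worktop.
- ring_a: Loose white plastic screw cap (closed top), 55 mm across, 26 mm high, lying among the other things; not part of the job, it stays where it is. Origin: centre of its underside.
- ring_b: Loose white plastic screw ring (open middle), 57 mm across, 26 mm high, lying among the other things; not part of the job, it stays where it is. Origin: centre of its underside.

How it is judged:
By the outcome, as a careful person would: the job done as asked, in the order asked, and still so for the second after the job is handed in, with the robot touching nothing.
It also fails if it takes over 104 s, if anything falls off the work surface, if the arm or the gripper's body presses on something with over 40 N, if the wrist force passes 120 N, or if a joint passes its speed limit or range.

### The arm

A 6-joint arm with a two-finger parallel gripper is mounted at the origin on a cart in front of the work surface, level with it; the furniture and walls round the work are solid. World frame = base frame: x ahead of the robot, y to its left, z up, the work surface at z = 0. Lengths are in m, angles in rad, forces in N, time in s.
With the tool pointing down it reaches from about 0.35 to 0.975 m from the base axis. Payload 4.9 kg.
Tool frame: the origin (TCP) lies at the very end of the fingers, on their centre line; the grasp point (between the pads) lies 19 mm behind it; z points along the fingers, y is the line along which they close (so a half turn about z gives the same grasp; the last joint's range is limited). The gripper opens to 85 mm and grips with 20 to 120 N. Pads are 22 mm wide; open, the fingers measure 114 mm over their backs; the gripper's body (76 mm by 85 mm) begins 54 mm behind the grasp point. The pads swing forward as they close: fully open they stand 13 mm farther back than shut.
Start: joints at [-1.257, 0.053, 1.613, -0, 1.476, -0.119], TCP at [0.262, -0.567, 0.197] pointing down, gripper open.
Joint ranges: [-3.01, 3.01], [-1.01, 2.22], [0.06, 2.58], [-1.02, 4.17], [0.09, 2.62], [-3.14, 3.14]. Speed limits (rad/s): [2.57, 2.57, 3.14, 3.14, 3.14, 3.14].

### API

Orientations are given as a unit quaternion [w, x, y, z].
In Python, from plant import * gives the robot as it stands.
- The arm moves only by the tool jog_arm, never from a script. Its argument "moves" is a list that holds one entry, the list of rows, each a list of 7 numbers: the finger opening in cm, from 0 to 8.54, then the shift along the tool's x, y, z in cm, then the turn, a rotation vector about the tool's x, y, z in rad. A call has 1 to 20 rows; each row shifts and turns the commanded pose from where the row before left it, along the tool's axes as they then stand; what a row does not reach is not made up. A row lasts 1/12 s, in which the tool goes at most 41.7 mm and 7.16 degrees, less where a joint would pass 70% of its speed; a pose out of reach is approached as far as the arm can. A call is refused whole if a number of a shift passes 4.17 or a number of a turn 0.125, either way. A call with a gripper value outside its range is refused whole. The fingers move at their own pace and stop on an object; the grip force is fixed at half the most. Time passes only in rows, so rows that do not move let the fingers close. It gives the time, the measured TCP pose, the force, the opening and the grip force at its end, in the units of the state.
- state(): the state, without advancing time (a new reading comes with each control period).
- grab_frame(name): name is "scene" or "top"; returns a dict with "color" (400x640x3 uint8, blue, green, red), "depth" (400x640 float32, m along the optical axis (not along the pixel's ray), 0 where there is no reading), "fx", "fy", "cx", "cy" (pixels), "k1" (the pictures are not rectified: a ray, as slopes to the right and down, at radius r is drawn at 1 + k1 r^2 times it, then the intrinsics apply), "R" (3x3) and "t" (3): a world point X has camera coordinates R X + t. Camera axes: x right, y down, z forward; pixel columns grow to the right and rows downward; lengths in m; the calibration is good to about 2 mm. A picture is of the moment at which its call begins.
- job_done(): hands the job in; it is judged then, once.
Trained networks look in a picture, given as the dict that the camera call returned (one of the last four; its "shot" number tells which), for a name from the list of things; names that differ only in an ending like _2 or _b are one class to them, and where a whole thing is asked for, a point or a joint stands for the part that bears it (a point fixed in the world has none). Each returns a list of dicts, best first, with "p" (0 to 1); they miss things now and then, are a little off and sometimes report something else, mostly with a low value. They report only what shows in the picture. A call takes as long as a camera call.
- recognise(name, picture): "rect" ([centre column, centre row, width, height] in pixels, round what is visible of it).
- regions_of(name, picture): "pixels" (400x640 bool, what is visible of it) and "rect" ([centre column, centre row, width, height] in pixels, round what is visible of it).
The state is a dict: "time": time; "joint_pos": joint angles; "joint_vel": joint speeds; "joint_efforts": joint torques, N m; "tool_pos": TCP position; "tool_rot": TCP orientation; "contact_force": force on the tool from outside, world axes, zero at the start; "ft_torque": the same for the moment, N m; "gripper_width": opening from 0.0 (shut) to 1.0 (fully open); "grasp_force": force on a finger pad.
Only numpy, scipy, OpenCV 4.12 (cv2) and the standard library are available. Lean on these libraries where they do the work, as an engineer would, in place of code of your own. Each camera call takes 0.05 s, during which the arm holds its last target. There are 200 camera calls.

## Working session

There is one attempt and no reset: what is moved stays moved. The work goes in short steps, Python scripts to look and compute and a tool call to move; the robot and the scene stay as the last step left them, time stands still between calls to the robot, and variables do not carry over. Pictures are saved under pics/ and viewed, at most 14 in all, crops included, and the job is handed in when it is done.

Besides the shell and the picture viewer there is one more tool, called after "Request:" as name(argument=value, ...), one argument or row to a line, values as JSON. jog_arm: Moves the arm, as the interface text tells. Its arguments: {"type":"object","properties":{"moves":{"type":"array"}},"required":["moves"]}

```bash
ls; mkdir -p pics; python3 - <<'E'
from plant import *
import cv2
s=state(); print(s)
for n in("scene","top"):
    f=grab_frame(n); cv2.imwrite(f"pics/{n}0.png",f["color"]); print(n,f["fx"],f["cx"],f["cy"],f["k1"],f["R"],f["t"],(f["depth"]>0).mean())
E
```

```text
pics
{'time': 0.0, 'joint_pos': array([-1.25701339e+00,  5.33757456e-02,  1.61426607e+00,  2.45117473e-05,
        1.47598503e+00, -1.18996048e-01]), 'joint_vel': array([ 1.55236553e-03, -1.80494631e-03, -1.76522290e-03, -1.22840030e-04,
       -9.98028773e-05, -1.84418798e-04]), 'joint_efforts': array([-6.23212018e-04, -3.93681121e+01, -3.70177746e+01, -9.25045470e-05,
        7.14503549e-03, -1.14502635e-05]), 'tool_pos': array([ 0.26192179, -0.56672631,  0.19596806]), 'tool_rot': array([-1.01345816e-03,  9.76678753e-01,  2.14703466e-01, -8.67597210e-05]), 'contact_force': array([-0.05542285,  0.17863715, -0.4630633 ]), 'ft_torque': array([ 0.03293147, -0.02797972,  0.03654374]), 'grasp_force': 0.0, 'gripper_width': 0.9987511978463418}
scene 466.38317733715786 314.15031223626175 206.830503323586 0.044428189983334955 [[ 0.570078   -0.82128679  0.02234008]
 [-0.40102123 -0.30188633 -0.86489688]
 [ 0.71707255  0.48409984 -0.50145219]] [-0.27460396  0.23944102  0.65016733] 0.995890625
top 403.33579441082344 324.2926524485594 200.68014473933175 0.0038967220913140874 [[-0.00688992 -0.99993466  0.00912187]
 [-0.99766208  0.00625345 -0.06805343]
 [ 0.06799194 -0.00956942 -0.99763998]] [-0.01153235  0.52836407  0.96401359] 0.995984375
```

View pics/scene0.png

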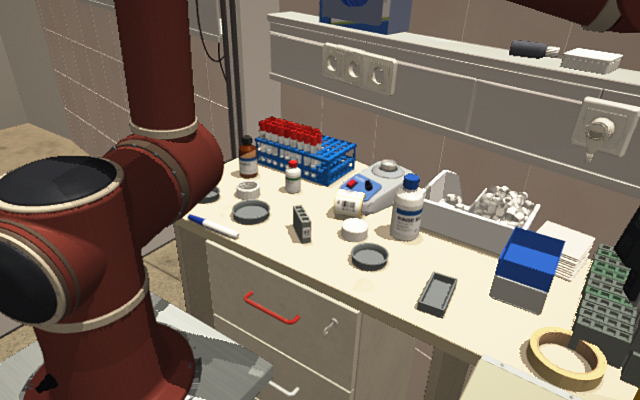

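View pics/top0.png

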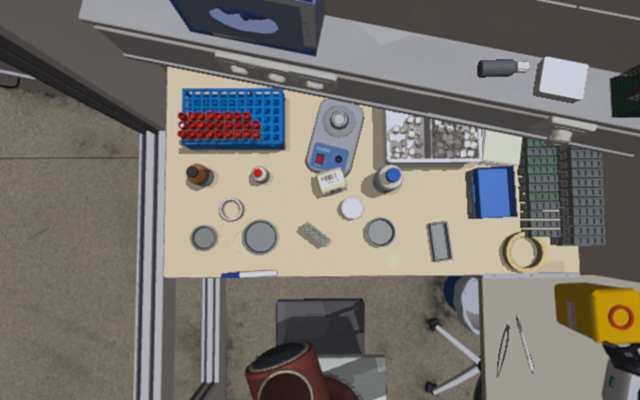

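The top view shows the buffer bottle at (389,179), amber at (199,175), small bottle at (260,174) and cassette at (314,234). The holders are large (260,237), medium (379,232), small (204,238) and slot (440,241). The caps lie at (231,209) and (351,207). The scene view is consistent with this, so next I measure.

```bash
cat > h.py <<'E'
from plant import *
import numpy as np, cv2
def cloud(f):
    K=np.array([[f["fx"],0,f["cx"]],[0,f["fy"],f["cy"]],[0,0,1.]])
    v,u=np.mgrid[:400,:640]
    p=np.stack([u,v],-1).reshape(-1,1,2).astype(float)
    n=cv2.undistortPoints(p,K,np.array([f["k1"],0,0,0,0.])).reshape(400,640,2)
    d=f["depth"]; c=np.dstack([n*d[...,None],d])
    return (c-f["t"])@f["R"]
def pixel(f,X):
    c=f["R"]@np.asarray(X)+f["t"]; a=c[:2]/c[2]; a=a*(1+f["k1"]*(a@a))
    return a[0]*f["fx"]+f["cx"],a[1]*f["fy"]+f["cy"]
NAMES="buffer_bottle amber_bottle small_bottle cassette large_holder medium_holder small_holder slot_holder ring_a ring_b".split()
E
python3 - <<'E'
from h import *
for cam in("top","scene"):
    f=grab_frame(cam); P=cloud(f); print(cam)
    for n in NAMES:
        for r in regions_of(n,f)[:2]:
            if r["p"]<.3: continue
            m=r["pixels"]&(f["depth"]>0); q=P[m]
            if len(q)<8: continue
            zt=np.percentile(q[:,2],97); hi=q[q[:,2]>zt-.006]
            R=cv2.minAreaRect((hi[:,:2]*1000).astype(np.float32))
            print(n,round(r["p"],2),np.round(r["rect"]),len(q),"z",np.round([np.percentile(q[:,2],3),zt],3),"minRect",np.round(R[0],1),np.round(R[1],1),round(R[2],1), "circ",np.round(cv2.minEnclosingCircle((hi[:,:2]*1000).astype(np.float32))[0],1))
    tab=P[(np.abs(P[...,2])<.03)&(P[...,0]>.4)]; print("table z",np.median(tab[:,2]))
E
```

```text
top
buffer_bottle 0.68 [388. 179.  30.  28.] 666 z [0.017 0.137] minRect [ 577.1 -163.7] [29.  29.3] 45.1 circ [ 577.4 -163.9]
amber_bottle 0.9 [199. 176.  26.  19.] 492 z [0.007 0.107] minRect [590.5 281.3] [23.7 22.8] 88.6 circ [590.8 281.6]
amber_bottle 0.6 [262. 176.  19.  18.] 232 z [0.016 0.08 ] minRect [591.3 138.4] [18.3 16.1] 0.8 circ [591.4 138.8]
small_bottle 0.71 [264. 174.  21.  18.] 230 z [0.011 0.08 ] minRect [591.3 138.4] [18.3 16.1] 0.8 circ [591.4 138.8]
cassette 0.61 [313. 234.  31.  24.] 251 z [0.044 0.055] minRect [448.    7.1] [69.1 20.1] 52.9 circ [445.8   8.8]
large_holder 0.65 [260. 235.  37.  34.] 988 z [0.001 0.02 ] minRect [443.8 140.9] [82.1 82.7] 0.1 circ [442.6 141.4]
medium_holder 0.89 [381. 232.  32.  30.] 696 z [0.001 0.02 ] minRect [ 452.6 -150.9] [71.  70.3] 89.3 circ [ 452.6 -151.4]
small_holder 0.76 [203. 239.  25.  24.] 517 z [0.001 0.02 ] minRect [441.2 278. ] [59.  60.1] 89.6 circ [441.5 278. ]
slot_holder 0.63 [442. 242.  23.  41.] 815 z [-0.     0.019] minRect [ 428.9 -297.4] [93.9 45.2] 6.9 circ [ 428.7 -297.5]
ring_a 0.81 [356. 209.  21.  
[... 1182 characters left out ...]
55 [212. 196.  17.  15.] 172 z [0.004 0.02 ] minRect [446.  260.9] [54.5 22. ] 21.4 circ [442.5 269.9]
slot_holder 0.74 [436. 296.  40.  47.] 1075 z [0.002 0.018] minRect [ 425.6 -296.4] [95.6 43.2] 7.2 circ [ 425.5 -296.1]
ring_a 0.95 [355. 230.  27.  23.] 544 z [0.003 0.028] minRect [509.6 -83.4] [52.1 55.9] 81.1 circ [509.8 -82.9]
ring_a 0.83 [247. 191.  22.  22.] 345 z [0.005 0.027] minRect [507.1 210.1] [54.  49.9] 65.5 circ [508.5 209.7]
ring_b 0.95 [355. 230.  27.  23.] 544 z [0.003 0.028] minRect [509.6 -83.4] [52.1 55.9] 81.1 circ [509.8 -82.9]
ring_b 0.83 [247. 191.  22.  22.] 345 z [0.005 0.027] minRect [507.1 210.1] [54.  49.9] 65.5 circ [508.5 209.7]
table z 0.001650422061356356
```

```bash
cat >> h.py <<'E'
T=dict(buffer=(.5765,-.1637),amber=(.5907,.281),small=(.5905,.1385),cass=(.4475,.0077),L=(.443,.1416),M=(.452,-.1512),S=(.4415,.278),slot=(.4273,-.297))
def go(x,y,z,psi=None,frm=None):
    """shift in tool cm and turn about tool z; tool taken as pointing down"""
    s=state(); p=s["tool_pos"]; q=s["tool_rot"]; ps=2*np.arctan2(q[2],q[1])
    ps=(ps+np.pi/2)%np.pi-np.pi/2; d=np.array([x,y,z])-p; c,n=np.cos(ps),np.sin(ps)
    print("t",round(s["time"],2),"pos",p.round(4),"psi",round(ps,4),"F",s["contact_force"].round(1),"w",round(s["gripper_width"],3),"| shift cm",np.round([100*(c*d[0]+n*d[1]),100*(n*d[0]-c*d[1]),-100*d[2]],2),"turn",None if psi is None else round(ps-psi,3))
E
python3 - <<'E'
from h import *
f=grab_frame("top");g=grab_frame("scene")
Q=np.vstack([cloud(f)[f["depth"]>0],cloud(g)[g["depth"]>0]])
Q=Q[(Q[:,0]>.3)&(Q[:,0]<.8)&(abs(Q[:,1])<.6)&(Q[:,2]<.5)]
for n,r in(("buffer",.03),("amber",.024),("small",.019),("cass",.011),("L",.03),("M",.024),("S",.019),("slot",.011)):
    d=Q-[*T[n],0]; o=[]
    for a in range(-90,90,15):
        c,s=np.cos(np.radians(a-90)),np.sin(np.radians(a-90))
        u=d[:,0]*c+d[:,1]*s; v=-d[:,0]*s+d[:,1]*c
        m=(abs(u)>r+.008)&(abs(u)<.065)&(abs(v)<.017); b=(abs(u)<.055)&(abs(v)<.055)&(np.hypot(u,v)>r+.004)
        o.append((a,int(1000*d[m,2].max()),int(1000*d[b,2].max())))
    print(n,o)
# coarse max height map rows x, cols y
for x in np.arange(.35,.8,.05):
    print(round(x,2),[int(1000*max([0,*Q[(abs(Q[:,0]-x-.025)<.025)&(abs(Q[:,1]-y-.025)<.025),2]])) for y in np.arange(.4,-.6,-.05)])
go(*T["buffer"],.24,0)
E
```

```text
buffer [(-90, 75, 76), (-75, 74, 76), (-60, 5, 76), (-45, 5, 76), (-30, 4, 76), (-15, 5, 76), (0, 5, 76), (15, 5, 76), (30, 74, 76), (45, 76, 76), (60, 76, 76), (75, 75, 76)]
amber [(-90, 11, 6), (-75, 34, 31), (-60, 5, 118), (-45, 5, 119), (-30, 5, 110), (-15, 5, 5), (0, 5, 6), (15, 5, 31), (30, 5, 118), (45, 6, 119), (60, 6, 110), (75, 5, 5)]
small [(-90, 4, 6), (-75, 71, 6), (-60, 5, 74), (-45, 5, 119), (-30, 5, 117), (-15, 6, 6), (0, 6, 6), (15, 6, 6), (30, 5, 74), (45, 5, 119), (60, 4, 117), (75, 4, 6)]
cass [(-90, 54, 55), (-75, 54, 55), (-60, 55, 55), (-45, 55, 55), (-30, 55, 55), (-15, 55, 55), (0, 55, 55), (15, 54, 55), (30, 5, 55), (45, 5, 55), (60, 5, 55), (75, 5, 55)]
L [(-90, 22, 28), (-75, 22, 28), (-60, 22, 22), (-45, 22, 22), (-30, 22, 22), (-15, 21, 28), (0, 22, 28), (15, 22, 28), (30, 22, 22), (45, 22, 22), (60, 21, 22), (75, 22, 28)]
M [(-90, 21, 28), (-75, 22, 28), (-60, 27, 22), (-45, 28, 22), (-30, 28, 22), (-15, 28, 25), (0, 22, 28), (15, 22, 28), (30, 21, 22), (45, 21, 22), (60, 21, 22), (75, 21, 25)]
S [(-90, 21, 28), (-75, 21, 23), (-60, 23, 23), (-45, 23, 2
[... 494 characters left out ...]
0, 28, 21, 6, 21, 20, 89, 91, 87, 57]
0.5 [0, 4, 6, 6, 32, 28, 5, 6, 5, 52, 31, 80, 100, 5, 4, 7, 90, 90, 87, 56]
0.55 [0, 5, 76, 108, 5, 60, 80, 5, 52, 61, 60, 136, 138, 4, 6, 5, 90, 91, 81, 57]
0.6 [0, 4, 5, 105, 5, 60, 79, 5, 57, 76, 76, 93, 102, 74, 76, 88, 358, 358, 416, 386]
0.65 [0, 5, 121, 121, 120, 121, 121, 77, 60, 86, 85, 356, 358, 359, 374, 358, 381, 380, 418, 383]
0.7 [493, 80, 119, 121, 121, 121, 355, 414, 499, 499, 359, 358, 359, 358, 384, 499, 499, 499, 453, 390]
0.75 [492, 354, 357, 358, 449, 468, 487, 499, 499, 499, 427, 440, 458, 476, 491, 499, 0, 0, 0, 0]
t 1.3 pos [ 0.2621 -0.5674  0.1972] psi 0.4328 F [-0.3  0.5 -0.2] w 1.002 | shift cm [ 45.47 -23.46  -4.28] turn 0.433
```

Request:
jog_arm(
  moves=[
    [[8.54,0,0,-0.5,0,0,0.1],[8.54,0,0,-0.5,0,0,0.1],[8.54,0,0,-0.5,0,0,0.1],[8.54,0,0,-0.5,0,0,0.1],[8.54,0,0,-0.5,0,0,0.1],[8.54,1.2,-1.8,0,0,0,0],[8.54,2.2,-3.3,0,0,0,0],[8.54,2.2,-3.3,0,0,0,0],[8.54,2.2,-3.3,0,0,0,0],[8.54,2.2,-3.3,0,0,0,0],[8.54,2.2,-3.3,0,0,0,0],[8.54,2.2,-3.3,0,0,0,0],[8.54,2.2,-3.3,0,0,0,0],[8.54,2.2,-3.3,0,0,0,0],[8.54,2.2,-3.3,0,0,0,0],[8.54,2.2,-3.3,0,0,0,0],[8.54,1.2,-1.8,0,0,0,0]],
  ],
)

```text
time: 2.72
tool_pos: [0.532, -0.2152, 0.2224]
tool_rot: [-0.0, 0.999, -0.032, 0.001]
contact_force: [-0.1, -1.0, 0.4]
gripper_width: 1.006
grasp_force: 0.0
```

```bash
python3 - <<'E'
from h import *
f=grab_frame("scene"); cv2.imwrite("pics/scene1.png",f["color"]); Q=cloud(f)
go(*T["buffer"],.08,-.067)
q=Q[(Q[...,2]>.3)&(Q[...,2]<.365)]
for y in(.28,.14,-.1,-.16,-.22):
    a=q[abs(q[:,1]-y)<.015]; print(y,a[:,0].min() if len(a) else 0)
E
```

```text
t 2.77 pos [ 0.5332 -0.2134  0.2223] psi -0.0619 F [-0.3  2.9  0.6] w 0.999 | shift cm [ 4.01 -5.23 14.23] turn 0.005
0.28 0.7816585382595624
0.14 0.04509676137992122
-0.1 0.7029949589752572
-0.16 0.5165757422095372
-0.22 0.5093327310510561
```

View pics/scene1.png

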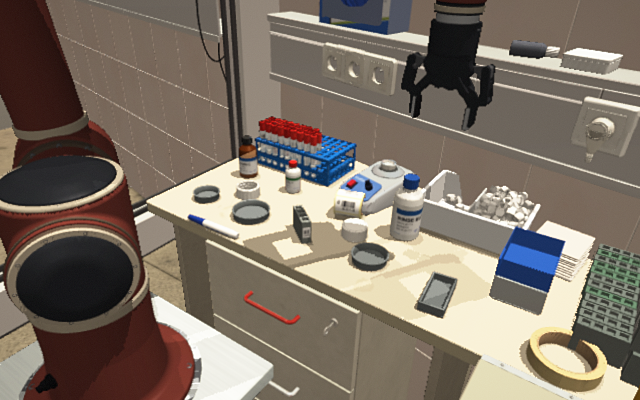

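The arm is above the bench with the gripper clear, at about (450,90), and the bottles have not moved (buffer at (407,210)). Now I move over the buffer bottle.

Request:
jog_arm(
  moves=[
    [[8.54,2.0,-2.6,0,0,0,0],[8.54,2.0,-2.6,0,0,0,0],[8.54,0,0,3,0,0,0],[8.54,0,0,2,0,0,0],[8.54,0,0,0,0,0,0],[8.54,0,0,0,0,0,0],[8.54,0,0,0,0,0,0]],
  ],
)

```text
time: 3.35
tool_pos: [0.574, -0.17, 0.1735]
tool_rot: [0.0, 0.999, -0.034, 0.001]
contact_force: [0.5, -0.5, 0.0]
gripper_width: 1.002
grasp_force: 0.0
```

```bash
python3 -c '
from h import *
go(*T["buffer"],.07,-.067)'
```

```text
t 3.35 pos [ 0.574  -0.17    0.1735] psi -0.0677 F [ 0.5 -0.5  0. ] w 1.002 | shift cm [ 0.21 -0.64 10.35] turn -0.001
```

Request:
jog_arm(
  moves=[
    [[8.54,0.2,-0.6,1,0,0,0],[8.54,0,0,2,0,0,0],[8.54,0,0,2,0,0,0],[8.54,0,0,2,0,0,0],[8.54,0,0,2,0,0,0],[8.54,0,0,1.3,0,0,0],[8.54,0,0,0,0,0,0],[8.54,0,0,0,0,0,0],[4,0,0,0,0,0,0],[4,0,0,0,0,0,0],[4,0,0,0,0,0,0],[4,0,0,0,0,0,0],[4,0,0,0,0,0,0],[4,0,0,0,0,0,0]],
  ],
)

```text
time: 4.52
tool_pos: [0.5779, -0.164, 0.0721]
tool_rot: [0.001, 0.999, -0.034, 0.002]
contact_force: [0.0, 1.7, 5.8]
gripper_width: 0.658
grasp_force: 62.3
```

Request:
jog_arm(
  moves=[
    [[4,0,0,-1,0,0,0],[4,0,0,-2,0,0,0],[4,0,0,-2.5,0,0,0],[4,0,0,-2.5,0,0,0],[4,0,0,-2,0,0,0],[4,0,0,0,0,0,0],[4,0,0,0,0,0,0]],
  ],
)

```text
time: 5.1
tool_pos: [0.5766, -0.1638, 0.1706]
tool_rot: [0.001, 0.999, -0.034, 0.001]
contact_force: [-0.7, 0.4, -2.5]
gripper_width: 0.656
grasp_force: 64.0
```

```bash
python3 - <<'E'
from h import *
go(*T["L"],.172,-.067)
for c in("scene","top"):
    f=grab_frame(c); Q=cloud(f)
    if c=="scene": cv2.imwrite("pics/s2.png",cv2.resize(f["color"][60:300,200:520],(640,480)))
    for r in regions_of("buffer_bottle",f)[:1]:
        q=Q[r["pixels"]]; print(c,r["p"],r["rect"],np.percentile(q,[2,50,98],axis=0).round(3).tolist())
E
```

```text
t 5.1 pos [ 0.5766 -0.1638  0.1706] psi -0.0673 F [-0.7  0.4 -2.5] w 0.656 | shift cm [-15.38 -29.58  -0.14] turn -0.0
scene 0.82 [410.8, 163.8, 40.0, 75.5] [[0.545, -0.193, 0.105], [0.555, -0.172, 0.169], [0.583, -0.14, 0.234]]
top 0.45 [400.1, 184.1, 13.0, 13.9] [[0.545, -0.18, 0.132], [0.552, -0.167, 0.195], [0.56, -0.157, 0.229]]
```

View pics/s2.png

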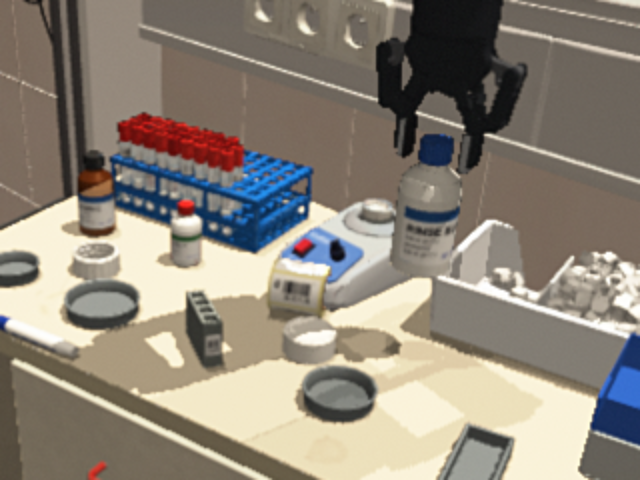

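The crop shows the buffer bottle hanging upright in the fingers at (430,210), with its base clear of the bench. On to the large holder.

Request:
jog_arm(
  moves=[
    [[4,-0.7,-1.5,0,0,0,0],[4,-1.5,-2.9,0,0,0,0],[4,-1.5,-2.9,0,0,0,0],[4,-1.5,-2.9,0,0,0,0],[4,-1.5,-2.9,0,0,0,0],[4,-1.5,-2.9,0,0,0,0],[4,-1.5,-2.9,0,0,0,0],[4,-1.5,-2.9,0,0,0,0],[4,-1.5,-2.9,0,0,0,0],[4,-1.5,-2.9,0,0,0,0],[4,-0.7,-1.5,0,0,0,0],[4,-0.5,-0.5,0,0,0,0],[4,0,0,2,0,0,0],[4,0,0,2,0,0,0],[4,0,0,1,0,0,0],[4,0,0,0,0,0,0],[4,0,0,0,0,0,0],[4,0,0,0,0,0,0]],
  ],
)

```text
time: 6.8
tool_pos: [0.4428, 0.1419, 0.1201]
tool_rot: [-0.0, 0.999, -0.034, 0.001]
contact_force: [0.3, -0.3, -1.4]
gripper_width: 0.656
grasp_force: 64.2
```

```bash
python3 - <<'E'
from h import *
go(*T["L"],.076,-.067)
for c in("scene","top"):
    f=grab_frame(c); Q=cloud(f)
    for r in regions_of("buffer_bottle",f)[:1]:
        q=Q[r["pixels"]]; print(c,r["p"],r["rect"],np.percentile(q,[2,50,98],axis=0).round(3).tolist())
E
```

```text
t 6.8 pos [0.4428 0.1419 0.1201] psi -0.0678 F [ 0.3 -0.3 -1.4] w 0.656 | shift cm [0.02 0.03 4.41] turn -0.001
scene 0.97 [248.7, 169.3, 30.2, 68.0] [[0.412, 0.111, 0.055], [0.426, 0.127, 0.117], [0.456, 0.157, 0.184]]
top 0.56 [266.2, 229.8, 2.6, 4.7] [[0.451, 0.103, 0.004], [0.458, 0.115, 0.092], [0.467, 0.125, 0.206]]
```

Request:
jog_arm(
  moves=[
    [[4,0,0,1.5,0,0,0],[4,0,0,1.5,0,0,0],[4,0,0,0.8,0,0,0],[4,0,0,0.3,0,0,0],[4,0,0,0.2,0,0,0],[4,0,0,0,0,0,0],[4,0,0,0,0,0,0]],
  ],
)

```text
time: 7.58
tool_pos: [0.4429, 0.1423, 0.0771]
tool_rot: [-0.0, 0.999, -0.034, 0.001]
contact_force: [-0.0, 0.1, -1.8]
gripper_width: 0.652
grasp_force: 64.2
```

Request:
jog_arm(
  moves=[
    [[4,0,0,0.1,0,0,0],[4,0,0,0.1,0,0,0],[4,0,0,0,0,0,0],[4,0,0,0,0,0,0]],
  ],
)

```text
time: 7.92
tool_pos: [0.4436, 0.1424, 0.0762]
tool_rot: [-0.0, 0.999, -0.034, 0.002]
contact_force: [-1.6, -1.5, 5.8]
gripper_width: 0.651
grasp_force: 65.4
```

Contact with the floor shows as a force rise of about 7 N. I release and lift.

Request:
jog_arm(
  moves=[
    [[6.5,0,0,0,0,0,0],[7,0,0,0,0,0,0],[8.54,0,0,0,0,0,0],[8.54,0,0,0,0,0,0],[8.54,0,0,0,0,0,0],[8.54,0,0,-1,0,0,0],[8.54,0,0,-2,0,0,0],[8.54,0,0,-3,0,0,0],[8.54,0,0,-3,0,0,0],[8.54,0,0,-3,0,0,0],[8.54,0,0,-1,0,0,0],[8.54,0,0,0,0,0,0]],
  ],
)

```text
time: 8.92
tool_pos: [0.4444, 0.1425, 0.2088]
tool_rot: [-0.001, 0.999, -0.034, 0.004]
contact_force: [0.3, -0.4, 1.1]
gripper_width: 1.0
grasp_force: 0.0
```

```bash
python3 - <<'E'
from h import *
go(*T["amber"],.2,0)
for c in("scene","top"):
    f=grab_frame(c); Q=cloud(f)
    for n in("buffer_bottle","amber_bottle"):
      for r in regions_of(n,f)[:1]:
        q=Q[r["pixels"]]; print(c,n,r["p"],r["rect"],np.percentile(q,[2,50,98],axis=0).round(3).tolist())
E
```

```text
t 8.92 pos [0.4444 0.1425 0.2088] psi -0.0672 F [ 0.3 -0.4  1.1] w 1.0 | shift cm [ 13.67 -14.8    0.88] turn -0.067
scene buffer_bottle 0.59 [249.7, 186.4, 31.0, 58.7] [[0.413, 0.113, 0.016], [0.427, 0.128, 0.079], [0.454, 0.157, 0.14]]
scene amber_bottle 0.84 [249.4, 152.2, 18.5, 32.8] [[0.566, 0.259, 0.021], [0.582, 0.275, 0.079], [0.673, 0.363, 0.107]]
top buffer_bottle 0.55 [262.7, 231.2, 20.4, 12.0] [[0.447, 0.088, 0.004], [0.461, 0.124, 0.099], [0.475, 0.148, 0.32]]
top amber_bottle 0.77 [199.1, 173.9, 27.9, 19.2] [[0.567, 0.257, 0.002], [0.586, 0.271, 0.077], [0.611, 0.294, 0.107]]
```

Request:
jog_arm(
  moves=[
    [[8.54,0,0,0,0,0,-0.067],[8.54,1.2,-1.2,0,0,0,0],[8.54,2.2,-2.1,0,0,0,0],[8.54,2.2,-2.1,0,0,0,0],[8.54,2.2,-2.1,0,0,0,0],[8.54,2.2,-2.1,0,0,0,0],[8.54,2.2,-2.1,0,0,0,0],[8.54,1.6,-1.5,0,0,0,0],[8.54,0.8,-0.7,1,0,0,0],[8.54,0,0,3,0,0,0],[8.54,0,0,3,0,0,0],[8.54,0,0,0,0,0,0],[8.54,0,0,0,0,0,0],[8.54,0,0,0,0,0,0]],
  ],
)

```text
time: 10.38
tool_pos: [0.5884, 0.2812, 0.1349]
tool_rot: [-0.0, 1.0, -0.0, 0.0]
contact_force: [-0.1, -0.3, -0.9]
gripper_width: 1.001
grasp_force: 0.0
```

```bash
python3 -c '
from h import *
go(*T["amber"],.045,0)'
```

```text
t 10.38 pos [0.5884 0.2812 0.1349] psi -0.0003 F [-0.1 -0.3 -0.9] w 1.001 | shift cm [0.23 0.02 8.99] turn -0.0
```

Request:
jog_arm(
  moves=[
    [[8.54,0.2,0,1,0,0,0],[8.54,0,0,2,0,0,0],[8.54,0,0,2,0,0,0],[8.54,0,0,2,0,0,0],[8.54,0,0,1.3,0,0,0],[8.54,0,0,0.5,0,0,0],[8.54,0,0,0,0,0,0],[8.54,0,0,0,0,0,0],[3,0,0,0,0,0,0],[3,0,0,0,0,0,0],[3,0,0,0,0,0,0],[3,0,0,0,0,0,0],[3,0,0,0,0,0,0],[3,0,0,0,0,0,0],[3,0,0,0,0,0,0]],
  ],
)

```text
time: 11.63
tool_pos: [0.5914, 0.2817, 0.0482]
tool_rot: [-0.001, 1.0, -0.0, 0.001]
contact_force: [-0.9, 0.4, 5.2]
gripper_width: 0.52
grasp_force: 60.3
```

Request:
jog_arm(
  moves=[
    [[3,0,0,-1,0,0,0],[3,0,0,-2.5,0,0,0],[3,0,0,-3,0,0,0],[3,0,0,-3,0,0,0],[3,0,0,-3,0,0,0],[3,0,0,-2,0,0,0],[3,0,0,-1,0,0,0],[3,0,0,0,0,0,0],[3,0,0,0,0,0,0]],
  ],
)

```text
time: 12.38
tool_pos: [0.5898, 0.2809, 0.2003]
tool_rot: [0.0, 1.0, -0.0, -0.001]
contact_force: [-0.1, 0.4, -2.5]
gripper_width: 0.519
grasp_force: 61.5
```

```bash
python3 - <<'E'
from h import *
go(*T["M"],.2,0)
f=grab_frame("scene"); Q=cloud(f)
r=regions_of("amber_bottle",f)[0]
q=Q[r["pixels"]]; print(r["p"],r["rect"],np.percentile(q,[2,50,98],axis=0).round(3).tolist())
E
```

```text
t 12.38 pos [0.5898 0.2809 0.2003] psi -0.0003 F [-0.1  0.4 -2.5] w 0.519 | shift cm [-1.376e+01  4.322e+01  3.000e-02] turn -0.0
0.6 [246.6, 95.2, 22.4, 46.6] [[0.563, 0.257, 0.157], [0.575, 0.27, 0.202], [0.602, 0.295, 0.257]]
```

Request:
jog_arm(
  moves=[
    [[3,-0.3,1.2,0,0,0,0],[3,-1.1,3.4,0,0,0,0],[3,-1.1,3.4,0,0,0,0],[3,-1.1,3.4,0,0,0,0],[3,-1.1,3.4,0,0,0,0],[3,-1.1,3.4,0,0,0,0],[3,-1.1,3.4,0,0,0,0],[3,-1.1,3.4,0,0,0,0],[3,-1.1,3.4,0,0,0,0],[3,-1.1,3.4,0,0,0,0],[3,-1.1,3.4,0,0,0,0],[3,-1.1,3.4,0,0,0,0],[3,-1.1,3.4,0,0,0,0],[3,-0.3,1.2,0,0,0,0],[3,0,0,3,0,0,0],[3,0,0,3,0,0,0],[3,0,0,3,0,0,0],[3,0,0,1,0,0,0],[3,0,0,0,0,0,0],[3,0,0,0,0,0,0]],
  ],
)

```text
time: 14.15
tool_pos: [0.4515, -0.1508, 0.1009]
tool_rot: [-0.0, 1.0, -0.0, -0.001]
contact_force: [-0.8, 0.1, -1.2]
gripper_width: 0.517
grasp_force: 61.8
```

```bash
python3 - <<'E'
from h import *
go(*T["M"],.0525,0)
f=grab_frame("scene"); Q=cloud(f)
r=regions_of("amber_bottle",f)[0]
q=Q[r["pixels"]]; print(r["p"],r["rect"],np.percentile(q,[2,50,98],axis=0).round(3).tolist())
E
```

```text
t 14.15 pos [ 0.4515 -0.1508  0.1009] psi -0.0003 F [-0.8  0.1 -1.2] w 0.517 | shift cm [0.05 0.04 4.84] turn -0.0
0.82 [373.2, 213.9, 25.3, 56.1] [[0.426, -0.174, 0.061], [0.435, -0.158, 0.111], [0.455, -0.134, 0.159]]
```

Request:
jog_arm(
  moves=[
    [[3,0,0,1.5,0,0,0],[3,0,0,1.5,0,0,0],[3,0,0,1,0,0,0],[3,0,0,0.5,0,0,0],[3,0,0,0.2,0,0,0],[3,0,0,0,0,0,0],[3,0,0,0,0,0,0]],
  ],
)

```text
time: 14.83
tool_pos: [0.4528, -0.1512, 0.0551]
tool_rot: [0.0, 1.0, -0.0, 0.001]
contact_force: [0.4, -0.2, -1.6]
gripper_width: 0.516
grasp_force: 61.8
```

Request:
jog_arm(
  moves=[
    [[3,0,0,0.15,0,0,0],[3,0,0,0.1,0,0,0],[3,0,0,0.05,0,0,0],[3,0,0,0,0,0,0],[3,0,0,0,0,0,0]],
  ],
)

```text
time: 15.25
tool_pos: [0.4528, -0.1511, 0.0522]
tool_rot: [0.0, 1.0, -0.0, 0.001]
contact_force: [-0.2, 0.9, 4.2]
gripper_width: 0.519
grasp_force: 62.4
```

Contact. Release, then rise toward the small bottle.

Request:
jog_arm(
  moves=[
    [[5.5,0,0,0,0,0,0],[6,0,0,0,0,0,0],[8.54,0,0,0,0,0,0],[8.54,0,0,0,0,0,0],[8.54,0,0,0,0,0,0],[8.54,0,0,-1,0,0,0],[8.54,0,0,-3,0,0,0],[8.54,0,0,-3,0,0,0],[8.54,0,0,-3,0,0,0],[8.54,0,0,-3,0,0,0],[8.54,0,0,-1,0,0,0],[8.54,0,0,0,0,0,0]],
  ],
)

```text
time: 16.25
tool_pos: [0.4542, -0.1519, 0.1957]
tool_rot: [0.002, 1.0, -0.0, 0.003]
contact_force: [0.9, 0.0, 1.0]
gripper_width: 1.006
grasp_force: 0.0
```

```bash
python3 - <<'E'
from h import *
go(*T["small"],.12,0)
for c in("scene","top"):
    f=grab_frame(c); Q=cloud(f)
    if c=="scene": cv2.imwrite("pics/s3.png",f["color"])
    for n in("amber_bottle","small_bottle"):
      for r in regions_of(n,f)[:1]:
        q=Q[r["pixels"]]; print(c,n,r["p"],r["rect"],np.percentile(q,[2,50,98],axis=0).round(3).tolist())
E
```

```text
t 16.25 pos [ 0.4542 -0.1519  0.1957] psi -0.0001 F [0.9 0.  1. ] w 1.006 | shift cm [ 13.63 -29.04   7.57] turn -0.0
scene amber_bottle 0.55 [374.4, 235.5, 26.1, 52.2] [[0.428, -0.173, 0.013], [0.437, -0.157, 0.063], [0.461, -0.132, 0.11]]
scene small_bottle 0.87 [293.6, 177.7, 17.0, 28.6] [[0.572, 0.121, 0.001], [0.581, 0.133, 0.04], [0.619, 0.174, 0.08]]
top amber_bottle 0.48 [378.2, 224.8, 9.9, 1.8] [[0.465, -0.148, 0.01], [0.47, -0.138, 0.075], [0.476, -0.107, 0.303]]
top small_bottle 0.54 [261.9, 173.8, 16.9, 22.1] [[0.573, 0.12, 0.008], [0.587, 0.135, 0.058], [0.606, 0.156, 0.08]]
```

View pics/s3.png

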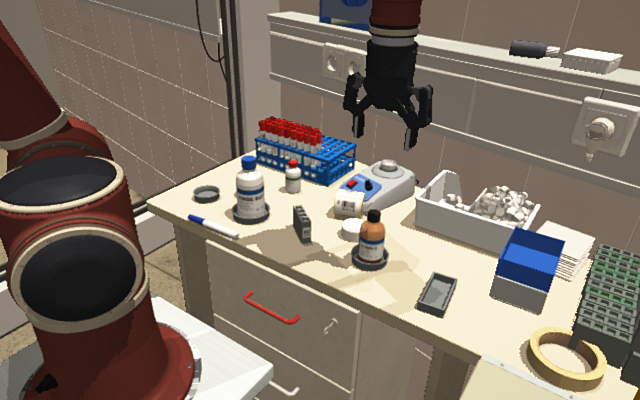

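The buffer stands in the large holder at (250,190) and the amber in the medium holder at (371,240). Next is the small bottle at (293,177).

Request:
jog_arm(
  moves=[
    [[8.54,0.8,-1.7,0,0,0,0],[8.54,1.5,-3.2,0,0,0,0],[8.54,1.5,-3.2,0,0,0,0],[8.54,1.5,-3.2,0,0,0,0],[8.54,1.5,-3.2,0,0,0,0],[8.54,1.5,-3.2,0,0,0,0],[8.54,1.5,-3.2,0,0,0,0],[8.54,1.5,-3.2,0,0,0,0],[8.54,1.5,-3.2,0,0,0,0],[8.54,0.8,-1.7,0,0,0,0],[8.54,0,0,2.5,0,0,0],[8.54,0,0,3,0,0,0],[8.54,0,0,2,0,0,0],[8.54,0,0,0,0,0,0],[8.54,0,0,0,0,0,0],[8.54,0,0,0,0,0,0]],
  ],
)

```text
time: 17.88
tool_pos: [0.5887, 0.1391, 0.117]
tool_rot: [-0.0, 1.0, -0.0, 0.0]
contact_force: [0.2, 0.4, -0.4]
gripper_width: 0.999
grasp_force: 0.0
```

```bash
python3 -c '
from h import *
go(*T["small"],.025,0)'
```

```text
t 17.88 pos [0.5887 0.1391 0.117 ] psi -0.0004 F [ 0.2  0.4 -0.4] w 0.999 | shift cm [0.18 0.06 9.2 ] turn -0.0
```

Request:
jog_arm(
  moves=[
    [[8.54,0.2,0,1,0,0,0],[8.54,0,0,2,0,0,0],[8.54,0,0,2,0,0,0],[8.54,0,0,2,0,0,0],[8.54,0,0,1.5,0,0,0],[8.54,0,0,0.6,0,0,0],[8.54,0,0,0,0,0,0],[8.54,0,0,0,0,0,0],[2,0,0,0,0,0,0],[2,0,0,0,0,0,0],[2,0,0,0,0,0,0],[2,0,0,0,0,0,0],[2,0,0,0,0,0,0],[2,0,0,0,0,0,0],[2,0,0,0,0,0,0],[2,0,0,0,0,0,0]],
  ],
)

```text
time: 19.22
tool_pos: [0.5913, 0.1394, 0.0267]
tool_rot: [-0.0, 1.0, -0.0, 0.001]
contact_force: [0.1, 0.5, 6.2]
gripper_width: 0.396
grasp_force: 59.3
```

Request:
jog_arm(
  moves=[
    [[2,0,0,-1,0,0,0],[2,0,0,-2.5,0,0,0],[2,0,0,-3,0,0,0],[2,0,0,-3,0,0,0],[2,0,0,-1.5,0,0,0],[2,0,0,0,0,0,0],[2,0,0,0,0,0,0]],
  ],
)

```text
time: 19.8
tool_pos: [0.5905, 0.1391, 0.1359]
tool_rot: [-0.0, 1.0, -0.0, 0.001]
contact_force: [0.2, 0.3, -1.3]
gripper_width: 0.398
grasp_force: 59.8
```

```bash
python3 - <<'E'
from h import *
go(*T["S"],.03,0)
f=grab_frame("scene"); Q=cloud(f)
r=regions_of("small_bottle",f)[0]
q=Q[r["pixels"]]; print(r["p"],r["rect"],np.percentile(q,[2,50,98],axis=0).round(3).tolist())
E
```

```text
t 19.8 pos [0.5905 0.1391 0.1359] psi -0.0002 F [ 0.2  0.3 -1.3] w 0.398 | shift cm [-14.9  -13.89  10.59] turn -0.0
0.66 [294.3, 134.1, 20.0, 36.1] [[0.572, 0.12, 0.106], [0.581, 0.131, 0.148], [0.668, 0.223, 0.188]]
```

Request:
jog_arm(
  moves=[
    [[2,-1.2,-0.9,0,0,0,0],[2,-2.1,-2.0,0,0,0,0],[2,-2.1,-2.0,0,0,0,0],[2,-2.1,-2.0,0,0,0,0],[2,-2.1,-2.0,0,0,0,0],[2,-2.1,-2.0,0,0,0,0],[2,-2.1,-2.0,0,0,0,0],[2,-1.1,-1.0,0,0,0,0],[2,0,0,2,0,0,0],[2,0,0,2,0,0,0],[2,0,0,2,0,0,0],[2,0,0,0,0,0,0],[2,0,0,0,0,0,0],[2,0,0,0,0,0,0]],
  ],
)

```text
time: 21.07
tool_pos: [0.4409, 0.2782, 0.0753]
tool_rot: [0.0, 1.0, -0.0, -0.0]
contact_force: [0.5, -0.5, 0.1]
gripper_width: 0.4
grasp_force: 59.9
```

```bash
python3 - <<'E'
from h import *
go(*T["S"],.031,0)
f=grab_frame("scene"); Q=cloud(f)
r=regions_of("small_bottle",f)[0]
q=Q[r["pixels"]]; print(r["p"],r["rect"],np.percentile(q,[2,50,98],axis=0).round(3).tolist())
E
```

```text
t 21.07 pos [0.4409 0.2782 0.0753] psi -0.0001 F [ 0.5 -0.5  0.1] w 0.4 | shift cm [0.06 0.02 4.43] turn -0.0
0.76 [205.0, 164.3, 18.4, 35.7] [[0.421, 0.26, 0.026], [0.431, 0.269, 0.086], [0.475, 0.334, 0.127]]
```

Request:
jog_arm(
  moves=[
    [[2,0,0,1.5,0,0,0],[2,0,0,1.5,0,0,0],[2,0,0,0.8,0,0,0],[2,0,0,0.3,0,0,0],[2,0,0,0.2,0,0,0],[2,0,0,0.1,0,0,0],[2,0,0,0,0,0,0],[2,0,0,0,0,0,0]],
  ],
)

```text
time: 21.83
tool_pos: [0.4418, 0.2784, 0.032]
tool_rot: [-0.0, 1.0, -0.0, 0.001]
contact_force: [0.0, 0.1, -0.4]
gripper_width: 0.399
grasp_force: 59.9
```

Request:
jog_arm(
  moves=[
    [[2,0,0,0.1,0,0,0],[2,0,0,0.1,0,0,0],[2,0,0,0,0,0,0],[2,0,0,0,0,0,0]],
  ],
)

```text
time: 22.17
tool_pos: [0.4423, 0.2786, 0.0306]
tool_rot: [-0.0, 1.0, -0.0, 0.001]
contact_force: [-0.3, -0.6, 6.3]
gripper_width: 0.398
grasp_force: 60.8
```

Request:
jog_arm(
  moves=[
    [[4.5,0,0,0,0,0,0],[5,0,0,0,0,0,0],[8.54,0,0,0,0,0,0],[8.54,0,0,0,0,0,0],[8.54,0,0,0,0,0,0],[8.54,0,0,0,0,0,0],[8.54,0,0,-1,0,0,0],[8.54,0,0,-3,0,0,0],[8.54,0,0,-3,0,0,0],[8.54,0,0,-3,0,0,0],[8.54,0,0,-3,0,0,0],[8.54,0,0,-3,0,0,0],[8.54,0,0,-1,0,0,0],[8.54,0,0,0,0,0,0],[8.54,0,0,0,0,0,0]],
  ],
)

```text
time: 23.42
tool_pos: [0.4412, 0.2781, 0.1992]
tool_rot: [-0.0, 1.0, -0.0, 0.0]
contact_force: [-0.5, 0.6, -1.0]
gripper_width: 1.001
grasp_force: 0.0
```

```bash
python3 - <<'E'
from h import *
go(*T["cass"],.2,.916)
for c in("scene","top"):
    f=grab_frame(c); Q=cloud(f)
    for n in("small_bottle","cassette","slot_holder"):
      for r in regions_of(n,f)[:1]:
        q=Q[r["pixels"]]; hi=q[q[:,2]>np.percentile(q[:,2],97)-.006]; R=cv2.minAreaRect((hi[:,:2]*1000).astype(np.float32))
        print(c,n,r["p"],r["rect"],np.percentile(q,[2,50,98],axis=0).round(3).tolist(),R)
E
```

```text
t 23.42 pos [0.4412 0.2781 0.1992] psi -0.0002 F [-0.5  0.6 -1. ] w 1.001 | shift cm [ 0.63 27.04 -0.08] turn -0.916
scene small_bottle 0.6 [207.1, 182.1, 19.6, 27.5] [[0.423, 0.26, 0.012], [0.434, 0.271, 0.047], [0.454, 0.292, 0.083]] ((113.82302856445312, -87.98489379882812), (1003.119873046875, 17.988061904907227), 48.21923065185547)
scene cassette 0.9 [303.6, 224.5, 21.5, 37.4] [[0.419, -0.024, 0.003], [0.434, -0.004, 0.038], [0.469, 0.04, 0.054]] ((135.6570587158203, -226.90771484375), (848.0980834960938, 35.729000091552734), 37.02476119995117)
scene slot_holder 0.94 [437.5, 293.4, 42.3, 48.1] [[0.379, -0.321, 0.001], [0.427, -0.295, 0.005], [0.473, -0.273, 0.019]] ((127.55451965332031, -364.08306884765625), (711.5012817382812, 51.347412109375), 12.809359550476074)
top small_bottle 0.71 [204.4, 235.1, 18.1, 17.8] [[0.427, 0.259, 0.013], [0.448, 0.266, 0.057], [0.462, 0.285, 0.083]] ((451.6911315917969, 242.30984497070312), (79.69608306884766, 3.411980152130127), 89.32936096191406)
top cassette 0.79 [315.9, 234.7, 26.6, 24.0] [[0.425, -0.02, 0.025], [0.448, 0.005, 0.049], [0.472, 0.033, 0.055]] ((447.8409423828125, 6.980829238891602), (68.44216918945312, 20.000734329223633), 51.0499382019043)
top slot_holder 0.68 [441.5, 244.8, 25.8, 42.7] [[0.383, -0.321, 0.001], [0.428, -0.299, 0.006], [0.475, -0.272, 0.021]] ((421.9713439941406, -164.8917236328125), (95.44131469726562, 314.0447998046875), 2.9656529426574707)
```

Request:
jog_arm(
  moves=[
    [[8.54,0,0.9,0,0,0,0],[8.54,0.1,3.6,0,0,0,0],[8.54,0.1,3.6,0,0,0,0],[8.54,0.1,3.6,0,0,0,0],[8.54,0.1,3.6,0,0,0,0],[8.54,0.1,3.6,0,0,0,0],[8.54,0.1,3.6,0,0,0,0],[8.54,0.1,3.6,0,0,0,0],[8.54,0,0.9,0,0,0,-0.07],[8.54,0,0,0,0,0,-0.12],[8.54,0,0,1,0,0,-0.12],[8.54,0,0,2,0,0,-0.12],[8.54,0,0,2,0,0,-0.12],[8.54,0,0,2,0,0,-0.12],[8.54,0,0,2,0,0,-0.12],[8.54,0,0,1,0,0,-0.12],[8.54,0,0,0,0,0,0],[8.54,0,0,0,0,0,0],[8.54,0,0,0,0,0,0]],
  ],
)

```text
time: 25.4
tool_pos: [0.4488, 0.0078, 0.1003]
tool_rot: [0.001, 0.899, 0.438, 0.001]
contact_force: [-0.3, 0.4, 0.0]
gripper_width: 1.003
grasp_force: 0.0
```

```bash
python3 -c '
from h import *
go(*T["cass"],.024,.912)'
```

```text
t 25.4 pos [0.4488 0.0078 0.1003] psi 0.9072 F [-0.3  0.4  0. ] w 1.003 | shift cm [-0.09 -0.09  7.63] turn -0.005
```

Request:
jog_arm(
  moves=[
    [[8.54,-0.1,-0.1,1,0,0,0],[8.54,0,0,2,0,0,0],[8.54,0,0,2,0,0,0],[8.54,0,0,2,0,0,0],[8.54,0,0,0.7,0,0,0],[8.54,0,0,0,0,0,0],[8.54,0,0,0,0,0,0],[1,0,0,0,0,0,0],[1,0,0,0,0,0,0],[1,0,0,0,0,0,0],[1,0,0,0,0,0,0],[1,0,0,0,0,0,0],[1,0,0,0,0,0,0],[1,0,0,0,0,0,0],[1,0,0,0,0,0,0],[1,0,0,0,0,0,0]],
  ],
)

```text
time: 26.73
tool_pos: [0.4467, 0.008, 0.0222]
tool_rot: [-0.0, 0.898, 0.439, -0.0]
contact_force: [-0.5, 1.0, -0.6]
gripper_width: 0.116
grasp_force: 0.0
```

```bash
python3 - <<'E'
from h import *
f=grab_frame("scene"); cv2.imwrite("pics/s4.png",cv2.resize(f["color"][120:280,200:420],(770,560)))
print(state()["grasp_force"],state()["gripper_width"]);r=regions_of("cassette",f); print([(a["p"],a["rect"]) for a in r])
E
```

```text
0.0 0.11568028822719884
[(0.71, [206.0, 179.9, 17.8, 34.6]), (0.69, [303.5, 225.7, 17.2, 33.3])]
```

View pics/s4.png

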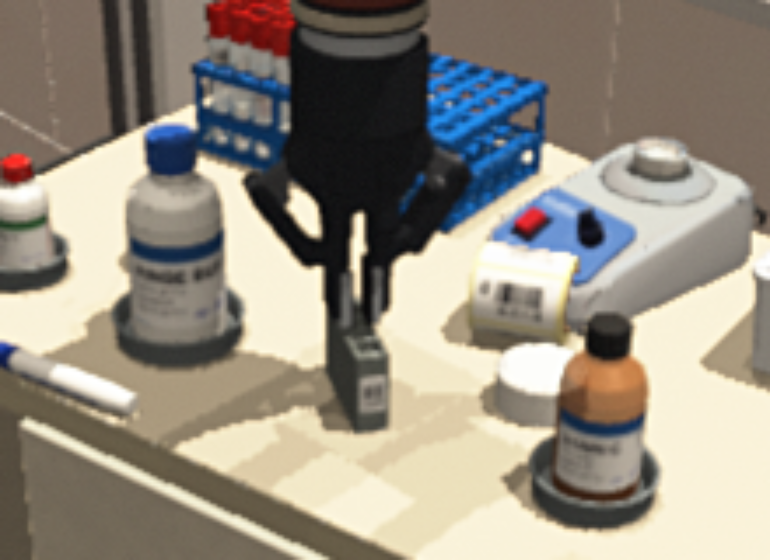

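The crop shows the fingers straddling the cassette at (355,300) but not yet squeezing it. I close further.

Request:
jog_arm(
  moves=[
    [[0,0,0,0,0,0,0],[0,0,0,0,0,0,0],[0,0,0,0,0,0,0],[0,0,0,0,0,0,0]],
  ],
)

```text
time: 27.17
tool_pos: [0.4467, 0.008, 0.0222]
tool_rot: [-0.0, 0.898, 0.439, -0.0]
contact_force: [-0.5, 0.5, -0.2]
gripper_width: -0.001
grasp_force: 0.0
```

```bash
python3 - <<'E'
from h import *
f=grab_frame("scene"); g=grab_frame("top")
a=cv2.resize(f["color"][180:260,260:360],(800,640))[:600]; cv2.imwrite("pics/s5.png",a)
P=cloud(f)
# cloud near cassette, z 0..0.05
q=P[(abs(P[...,0]-.447)<.06)&(abs(P[...,1]-.008)<.06)&(P[...,2]>.012)&(P[...,2]<.058)]
c,s=np.cos(.912),np.sin(.912);d=q[:,:2]-[.4475,.0075];u=d@[c,s];v=d@[-s,c]
for z in np.arange(.01,.06,.01):
    m=(q[:,2]>=z)&(q[:,2]<z+.01)
    if m.any(): print(round(z,3),m.sum(),np.percentile(u[m],[2,50,98]).round(3),np.percentile(v[m],[2,50,98]).round(3))
print(pixel(f,[.4467,.008,.022]),pixel(f,[.4467,.008,.052]))
E
```

```text
0.01 62 [-0.036 -0.032  0.032] [-0.007  0.01   0.011]
0.02 78 [-0.036 -0.032  0.033] [-0.009  0.01   0.011]
0.03 80 [-0.036 -0.031  0.033] [-0.009  0.01   0.011]
0.04 108 [-0.036 -0.02   0.032] [-0.009  0.004  0.011]
0.05 101 [-0.035 -0.016  0.029] [-0.009  0.003  0.011]
(np.float64(301.54736915675375), np.float64(225.64709918812542)) (np.float64(301.67789614254514), np.float64(213.18266050532856))
```

View pics/s5.png

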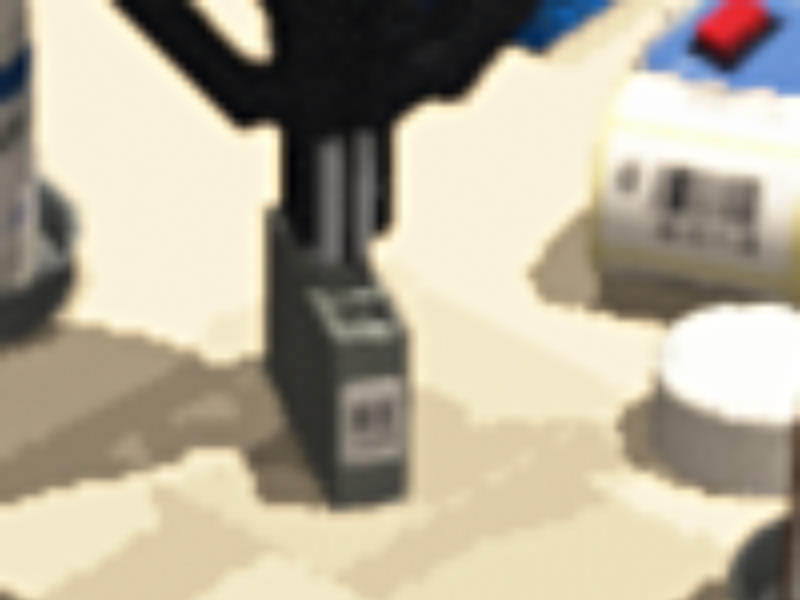

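The closed fingers, at crop (350,200), end at the cassette's top edge instead of reaching beside it. The tips therefore seem higher than the TCP reading suggests. I raise the arm and measure the tip height.

Request:
jog_arm(
  moves=[
    [[0,0,0,-1,0,0,0],[0,0,0,-2,0,0,0],[0,0,0,-2,0,0,0],[0,0,0,-2,0,0,0],[0,0,0,-1,0,0,0],[0,0,0,0,0,0,0],[0,0,0,0,0,0,0]],
  ],
)

```text
time: 27.85
tool_pos: [0.4471, 0.0079, 0.1027]
tool_rot: [0.0, 0.898, 0.439, 0.001]
contact_force: [-0.0, 0.6, -0.0]
gripper_width: 0.003
grasp_force: 0.0
```

```bash
python3 - <<'E'
from h import *
s=state(); p=s["tool_pos"]; print(p,s["gripper_width"])
f=grab_frame("scene");P=cloud(f); ps=.907
d=P-p; u=d[...,0]*np.cos(ps)+d[...,1]*np.sin(ps); v=d[...,0]*np.sin(ps)-d[...,1]*np.cos(ps)
m=(abs(u)<.05)&(abs(v)<.06)&(P[...,2]>.065)
for z in np.arange(-.04,.15,.01):
    k=m&(d[...,2]>=z)&(d[...,2]<z+.01)
    if k.sum()>2: print(round(z,3),k.sum(),"u",np.percentile(u[k],[2,98]).round(3),"v",np.percentile(v[k],[2,98]).round(3))
q=P[(abs(P[...,0]-.447)<.05)&(abs(P[...,1]-.008)<.05)&(P[...,2]>.048)&(P[...,2]<.06)]
print(cv2.minAreaRect((q[:,:2]*1000).astype(np.float32)))
cv2.imwrite("pics/s6.png",cv2.resize(f["color"][130:270,250:390],(560,560),interpolation=cv2.INTER_CUBIC)); print(pixel(f,p))
E
```

```text
[0.44709965 0.00792571 0.10268694] 0.0031670640624255355
0.03 12 u [-0.012  0.001] v [-0.007  0.006]
0.04 62 u [-0.012  0.002] v [-0.013  0.013]
0.05 73 u [-0.012  0.005] v [-0.013  0.014]
0.06 78 u [-0.013  0.004] v [-0.014  0.013]
0.07 73 u [-0.014 -0.004] v [-0.018  0.021]
0.08 189 u [-0.014  0.009] v [-0.033  0.032]
0.09 210 u [-0.016  0.01 ] v [-0.039  0.04 ]
0.1 211 u [-0.018  0.01 ] v [-0.046  0.048]
0.11 228 u [-0.018  0.003] v [-0.056  0.055]
0.12 344 u [-0.019  0.006] v [-0.059  0.059]
0.13 272 u [-0.021  0.002] v [-0.05   0.047]
0.14 265 u [-0.019  0.006] v [-0.041  0.038]
((446.8957214355469, 7.645927429199219), (71.37422943115234, 21.21087646484375), 51.62216567993164)
(np.float64(302.0554349879875), np.float64(191.13600359747545))
```

View pics/s6.png

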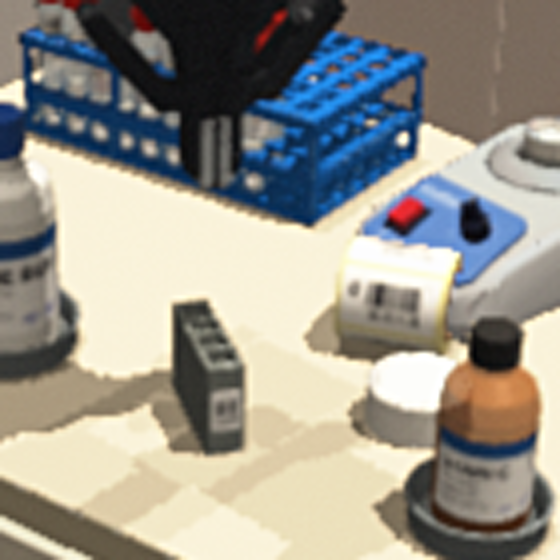

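The gripper's real fingertips, at crop (212,185), are about 36 mm above the reported TCP. That puts the TCP pixel at crop (208,245), empty space. The cassette is undisturbed at (210,375). I will grip with the reported TCP about 36 mm lower.

Request:
jog_arm(
  moves=[
    [[6,0,0,0,0,0,0],[6,0,0,0,0,0,0],[6,0,0,0,0,0,0],[6,0,0,0,0,0,0],[6,0,0,0,0,0,0],[6,0,0,1,0,0,0],[6,0,0,2,0,0,0],[6,0,0,2,0,0,0],[6,0,0,2,0,0,0],[6,0,0,2,0,0,0],[6,0,0,1,0,0,0],[6,0,0,1,0,0,0],[6,0,0,0.4,0,0,0],[6,0,0,0,0,0,0],[6,0,0,0,0,0,0]],
  ],
)

```text
time: 29.15
tool_pos: [0.4474, 0.0079, -0.0112]
tool_rot: [0.0, 0.898, 0.439, 0.0]
contact_force: [-0.1, 0.5, -0.0]
gripper_width: 0.702
grasp_force: 0.0
```

Request:
jog_arm(
  moves=[
    [[0.5,0,0,0,0,0,0],[0.5,0,0,0,0,0,0],[0.5,0,0,0,0,0,0],[0.5,0,0,0,0,0,0],[0.5,0,0,0,0,0,0],[0.5,0,0,0,0,0,0],[0.5,0,0,0,0,0,0],[0.5,0,0,0,0,0,0]],
  ],
)

```text
time: 29.82
tool_pos: [0.4477, 0.0079, -0.0108]
tool_rot: [0.0, 0.898, 0.439, 0.001]
contact_force: [-0.6, -0.2, 5.6]
gripper_width: 0.239
grasp_force: 59.4
```

Gripped at 20 mm with 59 N. Lift clear of the amber cap, then turn 45°.

Request:
jog_arm(
  moves=[
    [[0.5,0,0,-1,0,0,0],[0.5,0,0,-2,0,0,0],[0.5,0,0,-3,0,0,0],[0.5,0,0,-3,0,0,0.085],[0.5,0,0,-3,0,0,0.1],[0.5,0,0,-3,0,0,0.1],[0.5,0,0,-1,0,0,0.1],[0.5,0,0,0,0,0,0.1],[0.5,0,0,0,0,0,0.1],[0.5,0,0,0,0,0,0.1],[0.5,0,0,0,0,0,0.1],[0.5,0,0,0,0,0,0],[0.5,0,0,0,0,0,0]],
  ],
)

```text
time: 30.9
tool_pos: [0.4463, 0.0081, 0.148]
tool_rot: [-0.0, 0.998, 0.064, -0.0]
contact_force: [-0.6, -0.3, -0.1]
gripper_width: 0.238
grasp_force: 58.7
```

```bash
python3 - <<'E'
from h import *
go(*T["slot"],.15,.122)
f=grab_frame("scene");P=cloud(f); r=regions_of("cassette",f)
for a in r[:2]: print(a["p"],a["rect"],np.percentile(P[a["pixels"]],[2,50,98],axis=0).round(3).tolist())
E
```

```text
t 30.9 pos [0.4463 0.0081 0.148 ] psi 0.1274 F [-0.6 -0.3 -0.1] w 0.238 | shift cm [-5.76 30.02 -0.2 ] turn 0.005
0.64 [302.7, 154.2, 28.8, 33.5] [[0.41, -0.007, 0.161], [0.42, -0.0, 0.186], [0.477, 0.016, 0.212]]
```

Request:
jog_arm(
  moves=[
    [[0.5,-0.5,1.4,0,0,0,0],[0.5,-0.6,3.4,0,0,0,0],[0.5,-0.6,3.4,0,0,0,0],[0.5,-0.6,3.4,0,0,0,0],[0.5,-0.6,3.4,0,0,0,0],[0.5,-0.6,3.4,0,0,0,0],[0.5,-0.6,3.4,0,0,0,0],[0.5,-0.6,3.4,0,0,0,0],[0.5,-0.6,3.4,0,0,0,0],[0.5,-0.5,1.4,0,0,0,0],[0.5,0,0,2,0,0,0],[0.5,0,0,3,0,0,0],[0.5,0,0,3,0,0,0],[0.5,0,0,2,0,0,0],[0.5,0,0,0,0,0,0],[0.5,0,0,0,0,0,0],[0.5,0,0,0,0,0,0]],
  ],
)

```text
time: 32.42
tool_pos: [0.4274, -0.2977, 0.0498]
tool_rot: [0.001, 0.998, 0.063, 0.001]
contact_force: [0.2, -0.0, -0.6]
gripper_width: 0.242
grasp_force: 59.0
```

```bash
python3 - <<'E'
from h import *
go(*T["slot"],-.006,.122)
for n in("scene","top"):
  f=grab_frame(n);P=cloud(f)
  for k in("cassette","slot_holder"):
    for a in regions_of(k,f)[:1]:
      q=P[a["pixels"]]; print(n,k,round(a["p"],2),np.percentile(q,[2,50,98],axis=0).round(3).tolist())
E
```

```text
t 32.42 pos [ 0.4274 -0.2977  0.0498] psi 0.1255 F [ 0.2 -0.  -0.6] w 0.242 | shift cm [-0.   -0.07  5.58] turn 0.004
scene cassette 0.83 [[0.39, -0.311, 0.063], [0.395, -0.3, 0.105], [0.457, -0.287, 0.115]]
scene slot_holder 0.97 [[0.379, -0.322, 0.001], [0.419, -0.298, 0.005], [0.472, -0.275, 0.019]]
top cassette 0.75 [[0.398, -0.304, 0.066], [0.449, -0.29, 0.106], [0.462, -0.274, 0.174]]
top slot_holder 0.95 [[0.383, -0.311, 0.0], [0.445, -0.289, 0.006], [0.475, -0.27, 0.061]]
```

Request:
jog_arm(
  moves=[
    [[0.5,0,0,1.5,0,0,0],[0.5,0,0,1.5,0,0,0],[0.5,0,0,1.2,0,0,0],[0.5,0,0,0.7,0,0,0],[0.5,0,0,0.3,0,0,0],[0.5,0,0,0.2,0,0,0],[0.5,0,0,0,0,0,0],[0.5,0,0,0,0,0,0]],
  ],
)

```text
time: 33.38
tool_pos: [0.427, -0.2973, -0.0052]
tool_rot: [0.0, 0.998, 0.062, 0.0]
contact_force: [-0.5, 0.1, 0.3]
gripper_width: 0.24
grasp_force: 59.0
```

Request:
jog_arm(
  moves=[
    [[0.5,0,0,0.1,0,0,0],[0.5,0,0,0.1,0,0,0],[0.5,0,0,0,0,0,0],[0.5,0,0,0,0,0,0]],
  ],
)

```text
time: 33.72
tool_pos: [0.4272, -0.2975, -0.0068]
tool_rot: [0.001, 0.998, 0.062, 0.001]
contact_force: [-1.3, 0.0, 3.5]
gripper_width: 0.243
grasp_force: 59.5
```

Contact. Release and retreat upward.

Request:
jog_arm(
  moves=[
    [[3,0,0,0,0,0,0],[4,0,0,0,0,0,0],[6,0,0,0,0,0,0],[6,0,0,0,0,0,0],[6,0,0,0,0,0,0],[6,0,0,-1,0,0,0],[6,0,0,-3,0,0,0],[6,0,0,-3,0,0,0],[6,0,0,-3,0,0,0],[6,0,0,-3,0,0,0],[6,0,0,-3,0,0,0],[6,0,0,-2,0,0,0],[6,0,0,0,0,0,0],[6,0,0,0,0,0,0],[6,0,0,0,0,0,0],[6,0,0,0,0,0,0]],
  ],
)

```text
time: 35.05
tool_pos: [0.4256, -0.2961, 0.1702]
tool_rot: [-0.001, 0.998, 0.062, -0.001]
contact_force: [0.3, -0.5, 0.5]
gripper_width: 0.706
grasp_force: 0.0
```

```bash
python3 - <<'E'
from h import *
for n in("scene","top"):
  f=grab_frame(n);P=cloud(f); cv2.imwrite(f"pics/{n}9.png",f["color"])
  for k in NAMES:
    for a in regions_of(k,f)[:1]:
      q=P[a["pixels"]]; print(n,k,round(a["p"],2),np.percentile(q,[2,50,98],axis=0).round(3).tolist())
E
```

```text
scene buffer_bottle 0.58 [[0.413, 0.112, 0.014], [0.428, 0.128, 0.076], [0.461, 0.159, 0.14]]
scene amber_bottle 0.67 [[0.428, -0.174, 0.013], [0.437, -0.157, 0.063], [0.46, -0.132, 0.11]]
scene small_bottle 0.79 [[0.423, 0.261, 0.016], [0.433, 0.271, 0.048], [0.453, 0.289, 0.083]]
scene cassette 0.68 [[0.39, -0.31, 0.003], [0.409, -0.301, 0.049], [0.461, -0.285, 0.057]]
scene large_holder 0.32 [[0.423, 0.261, 0.014], [0.433, 0.271, 0.048], [0.453, 0.29, 0.083]]
scene medium_holder 0.97 [[0.416, -0.185, 0.002], [0.429, -0.165, 0.011], [0.477, -0.119, 0.02]]
scene small_holder 0.55 [[0.41, 0.25, 0.004], [0.428, 0.267, 0.012], [0.467, 0.307, 0.02]]
scene slot_holder 0.91 [[0.378, -0.322, 0.0], [0.402, -0.304, 0.011], [0.473, -0.271, 0.019]]
scene ring_a 0.75 [[0.483, -0.1, 0.003], [0.493, -0.081, 0.026], [0.532, -0.058, 0.029]]
scene ring_b 0.75 [[0.483, -0.1, 0.003], [0.493, -0.081, 0.026], [0.532, -0.058, 0.029]]
top buffer_bottle 0.93 [[0.417, 0.112, 0.018], [0.444, 0.133, 0.105], [0.47, 0.166, 0.141]]
top amber_bottle 0.68 [[0.432, -0.17, 0.022], [0.454, -0.144, 0.083], [0.475, -0.127, 0.111]]
top small_bottle 0.56 [[0.427, 0.259, 0.018], [0.444, 0.27, 0.062], [0.462, 0.29, 0.084]]
top cassette 0.55 [[0.393, -0.307, 0.004], [0.432, -0.291, 0.049], [0.462, -0.284, 0.059]]
top large_holder 0.79 [[0.403, 0.1, -0.0], [0.459, 0.123, 0.014], [0.485, 0.164, 0.092]]
top medium_holder 0.65 [[0.426, 0.259, 0.006], [0.444, 0.27, 0.061], [0.462, 0.291, 0.084]]
top small_holder 0.5 [[0.412, 0.249, 0.001], [0.435, 0.269, 0.014], [0.471, 0.296, 0.022]]
top slot_holder 0.77 [[0.383, -0.313, -0.0], [0.433, -0.285, 0.008], [0.477, -0.271, 0.021]]
top ring_a 0.85 [[0.486, -0.107, 0.0], [0.512, -0.081, 0.026], [0.536, -0.055, 0.029]]
top ring_b 0.85 [[0.486, -0.107, 0.0], [0.512, -0.081, 0.026], [0.536, -0.055, 0.029]]
```

View pics/scene9.png

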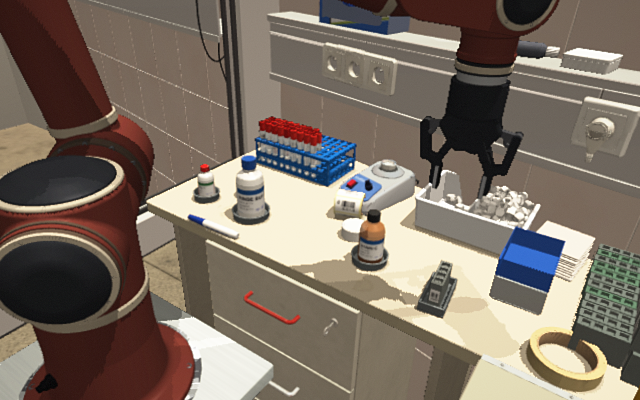

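All four objects stand in their holders: small (206,185), buffer (250,192), amber (371,242), cassette (438,288). The open ring is hidden behind the buffer bottle in this view, so I check the top view.

View pics/top9.png

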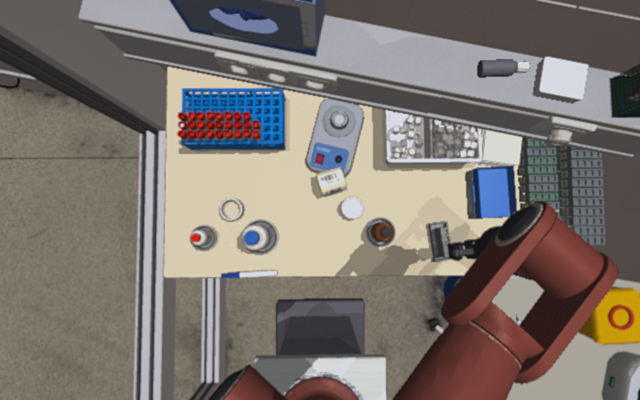

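The rings are still at (231,209) and (351,207), everything is seated and the arm is clear.

```bash
python3 -c '
from plant import *
print(job_done())'
```

```text
the job is handed in; nothing more can be done
None
```

I stood the three bottles and the cassette upright in their matching holders, left both white caps where they lay, and handed the job in at about 35 s; no verdict came back.

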